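Hold the steriliser's loading shelf against its sprung stop

TASK

Lift the clear sash of the pacifier steriliser right up and leave it up, then slide the wooden loading shelf in under it, tip first, centred, square to the cabinet and flat on the dresser, until it bears on the sprung stop inside. Press it against the stop with a steady push of about 12 newtons (never shoving harder than 25) for at least three seconds so that I can screw it down from behind, and finish while still holding and pushing it. Leave the steel tray, the pacifier, the travel case and the egg cup where they are.

Things in the scene. Friction and masses are not known exactly. Their poses are not given: they have to be found in the camera images.
- cabinet: White pacifier steriliser cabinet fixed to the dresser, 130 deep x 208 wide x 166 mm tall, clear roof, no floor (things slide in on the dresser top), open rear. Origin on the dresser top in the middle of its width; its x axis points into the cabinet (away from the robot), y to the left, z up. The sash covers its front and slides in two aluminium guides 250 mm tall at y = +-98 mm, whose front is at x = -76 mm; 184 mm are free between the guides and side walls.
- sash (a joint): How far the clear sash with lavender rails is raised, m: 0 shut (its lower edge 2 mm above the dresser), 0.08 fully up. Friction keeps it wherever it is left; it takes about 10 N to raise, about 4 N to push down.
- sash_bar (a point): Centre of the lavender lift bar along the top of the sash: 90 mm long along the cabinet's y, 14 x 14 mm in section, carried by two 8 mm wide posts at +-40 mm, so that it stands free 43 mm above the sash's top edge. It lies at x = -67 mm in the cabinet's frame, 207 mm above the dresser with the sash shut, and rises with it. Axes as the cabinet's.
- shelf_grip (a point): Centre of the lavender upright grip at the outer end of the loose pine loading shelf. The shelf (about 0.2 to 0.45 kg) is a slab 165 long (x) x 90 wide (y) x 16 mm thick lying on the dresser; the grip, 18 (x) x 50 (y) mm, stands on it from 16 to 70 mm above the dresser, its centre 70 mm from the slab's centre towards -x. This point is 46 mm above the dresser. x axis along the shelf towards its tip, z up.
- shelf_tip (a point): Middle of the end face of the shelf that goes into the cabinet, 8 mm above the dresser, 152.5 mm from the grip's centre along the shelf's x. Axes as the shelf's.
- stop (a joint): How far the stop's rubber pad is pushed in, m: 0 free, at most 0.03. It is sprung, 1 N per mm (12 N at 12 mm).
- stop_face (a point): Centre of the front face of the grey rubber stop pad (70 wide, 20 mm tall, 13 mm above the dresser) in the cabinet, at x = -15 mm, y = 0 in the cabinet's frame when free; it moves along the cabinet's x as it is pushed in.
- steel_tray: Bystander: rectangular stainless steel tray, 200 x 160 x 18 mm, origin under its centre.
- pacifier: Bystander: yellow pacifier lying in the steel tray, 30 x 42 x 27 mm, origin under its centre.
- travel_case: Bystander: lavender travel case in the steel tray, 62 x 62 x 40 mm, origin under its centre.
- egg_cup: Bystander: white ceramic egg cup standing upside down, 48 mm across, 56 mm tall, origin under its centre.
Mind the look-alikes: they are no part of the job. Leave any black or yellow look-alike of the part that bears shelf_grip alone.

How it is judged (in metres and radians):
On the way, in this order (a step that is already met when the one before it is completed fails the run):
1. the sash is raised at least 60 mm (value of joint sash above 0.06 m), for 0.2 s.
2. with the sash up, the shelf is centred, square and flat under it, pushed by the fingers against the stop with 7 to 17 N for 2 s (contact force between shelf and stop between 7 and 17 N and value of joint sash above 0.06 m and contact force between the fingers and shelf above 3 N and y of shelf_tip in the frame of cabinet between -0.015 and 0.015 m and angle between the x axis of shelf_tip and the x axis of cabinet, either way round below 0.1 rad and angle between shelf_tip's own z axis and vertical below 0.08 rad), for 2 s.
At the end, for the whole second after the job is handed in: The program ends holding: the fingers push the shelf (more than 3 N on it), which presses on the stop with 7 to 17 N; its tip is within 15 mm of the cabinet's middle, it is square to the cabinet within 0.1 rad and level within 0.08 rad; the sash stays raised more than 60 mm (all of step 2); the arm keeps its last pose, push and grip.
It fails at once if the shelf is shoved against the stop with more than 25 N (contact force between shelf and stop above 25 N).
It fails at once if the steel tray is moved more than 30 mm (distance of steel_tray from where it was at the start of the episode above 0.03 m).
It fails at once if the pacifier is moved more than 30 mm (distance of pacifier from where it was at the start of the episode above 0.03 m).
It fails at once if the travel case is moved more than 30 mm (distance of travel_case from where it was at the start of the episode above 0.03 m).
It fails at once if the egg cup is moved more than 30 mm (distance of egg_cup from where it was at the start of the episode above 0.03 m).
It also fails if it takes over 54 s, if anything falls off the work surface, if the arm or the gripper's body presses on something with over 40 N, if the wrist force passes 120 N, or if a joint passes its speed limit or range.

ROBOT

A 6-joint arm with a two-finger parallel gripper is mounted at the origin on the work surface. World frame = base frame: x ahead of the robot, y to its left, z up, the work surface at z = 0. Lengths are in m, angles in degrees, forces in N, time in s.
With the tool pointing down it reaches from about 0.25 to 0.725 m from the base axis. Payload 9.7 kg.
Tool frame: the origin (TCP) lies at the very end of the fingers, on their centre line; the grasp point (between the pads) lies 19 mm behind it; z points along the fingers, y is the direction in which the jaws open and shut (so a half turn about z gives the same grasp; the last joint's range is limited). The gripper opens to 85 mm and grips with 20 to 120 N. Pads are 22 mm wide; open, the fingers measure 114 mm over their backs; the gripper's body (76 mm by 85 mm) begins 54 mm behind the grasp point. The pads swing forward as they close: fully open they stand 13 mm farther back than shut.
Start: joints at [71.219, 4.979, 10.078, 95.1, 0, 90], TCP at [0.177, 0.521, 0.231] pointing down, gripper open.
Joint ranges: [-179.16, 179.16], [-48.56, 103.87], [-65.8, 70.77], [-126.05, 130.52], [-82.76, 87.17], [-180, 180]. Speed limits (degrees/s): [127.2, 127.2, 147.25, 180, 180, 180].

INTERFACE

Orientations are given as [roll, pitch, yaw] about the fixed x, y, z axes, in that order (R = Rz(yaw) Ry(pitch) Rx(roll)).
In Python, from workcell import bot gives the robot as it stands.
- The arm moves only by the shell command python3 -m pendant 'ROWS' [FORCE]. ROWS is JSON, a list that holds one entry, the list of rows, each a list of 7 numbers: the shift along the tool's x, y, z in cm, then the turn, a rotation vector about the tool's x, y, z in rad, then the opening in per cent of the stroke, from 0 (shut) to 100 (fully open). In form: [[[dx, dy, dz, ax, ay, az, gripper], ...]]. A call has 1 to 5 rows; each row shifts and turns the pose as measured when the row begins, along the tool's axes as they then stand; what a row does not reach is not made up. A row lasts 1/12 s, in which the tool goes at most 41.7 mm and 7.16 degrees, less where a joint would pass 70% of its speed; a pose out of reach is approached as far as the arm can. A call with a gripper value outside its range is refused whole. The fingers move at their own pace and stop on an object; FORCE is the grip in N (left out, the last holds). Time passes only in rows, so rows that do not move let the fingers close. It gives the time, the measured TCP pose, the force and the opening at its end, in the units of the state.
- bot.get_obs(): the state, without advancing time (a new reading comes with each control period).
- bot.camera(name): name is "scene" or "side" or "wrist"; returns the picture (480x640x3 uint8, red, green, blue); there is no depth.
- bot.get_calibration(name): a dict with "intrinsics" (3x3 intrinsics, pixels), "pose" (4x4, takes a point from camera to world coordinates); the wrist camera has in their place "T_tool_cam" (4x4, takes a point from camera to tool coordinates, whose origin is the TCP and whose axes are the flange's). Camera axes: x right, y down, z forward; pixel columns grow to the right and rows downward; lengths in m; the calibration is good to about 2 mm. A picture is of the moment at which its call begins: read the wrist's pose just before it. get_calibration takes no time and is no camera call.
- bot.job_done(): hands the job in, once; it reports no verdict.
Trained networks look in the newest picture that a camera, given by its name, has taken for a name from the list of things; names that differ only in an ending like _2 or _b are one class to them, and where a whole thing is asked for, a point or a joint stands for the part that bears it (a point fixed in the world has none). Each returns a list of dicts, best first, with "confidence" (0 to 1); they miss things now and then, are a little off and sometimes report something else, mostly with a low value. They report only what shows in the picture. A call takes as long as a camera call. They do not tell look-alikes from the thing itself.
- bot.masks_of(camera, thing): "pixels" (480x640 bool, what is visible of it) and "extent" ([left, top, right, bottom] in pixels, round what is visible of it).
- bot.mark_of(camera, thing): "uv" ([column, row] in pixels: a listed point, or the origin of a listed thing).
The state is a dict: "time": time; "q": joint angles; "qd": joint speeds; "joint_efforts": joint torques, N m; "ee_pos": TCP position; "tcp_rot": TCP orientation; "wrist_force": force on the tool from outside, world axes, zero at the start; "torque": the same for the moment, N m; "opening": finger opening in m.
Only numpy, scipy, OpenCV 4.12 (cv2) and the standard library are available. Lean on these libraries where they do the work, as an engineer would, in place of code of your own. Each camera call takes 0.05 s, during which the arm holds its last target. There are 200 camera calls.

## Working session

There is one attempt and no reset: what is moved stays moved. The work goes in short steps, Python scripts to look and compute and a shell command to move; the robot and the scene stay as the last step left them, time stands still between calls to the robot, and variables do not carry over. Pictures are saved under pics/ and viewed, about 8 in all and at most 12, crops included, and the job is handed in when it is done.

```bash
mkdir -p pics; ls; cat > h.py <<'E'
import numpy as np, cv2, json
from workcell import bot
from scipy.spatial.transform import Rotation as R
def snap(c,fn=None):
    im=bot.camera(c)
    if fn: cv2.imwrite('pics/'+fn,im[:,:,::-1])
    return im
def ray(c,uv):
    k=bot.get_calibration(c);K=np.array(k['intrinsics']);T=np.array(k['pose'])
    d=T[:3,:3]@np.linalg.solve(K,[uv[0],uv[1],1]);return T[:3,3],d
def onz(c,uv,z):
    o,d=ray(c,uv);return o+d*(z-o[2])/d[2]
def proj(c,p):
    k=bot.get_calibration(c);K=np.array(k['intrinsics']);T=np.linalg.inv(np.array(k['pose']))
    q=K@(T[:3,:3]@np.array(p)+T[:3,3]);return q[:2]/q[2]
def tri(a,b):
    A=[];B=[]
    M=np.zeros((3,3));v=np.zeros(3)
    for o,d in (a,b):
        d=d/np.linalg.norm(d);P=np.eye(3)-np.outer(d,d);M+=P;v+=P@o
    x=np.linalg.solve(M,v);return x
E
python3 - <<'E'
from h import *
np.set_printoptions(precision=4,suppress=True)
o=bot.get_obs();print(o['ee_pos'],o['tcp_rot'],o['opening'],o['wrist_force'])
for c in('scene','side'):
    snap(c,c+'0.png')
    print(c,bot.get_calibration(c)['pose'])
Z=dict(cabinet=0,sash_bar=.207,shelf_grip=.046,shelf_tip=.008,stop_face=.013,egg_cup=0,steel_tray=0,travel_case=0,pacifier=0)
for t in Z:
    for c in('scene','side'):
        for m in bot.mark_of(c,t)[:3]:
            print(t,c,np.round(m['uv'],1),round(m['confidence'],2),onz(c,m['uv'],Z[t]))
E
```

```text
pics
[0.177  0.5205 0.2306] [-179.921    -0.0004  161.2134] 0.08512477032045923 [0.1113 0.4721 1.0065]
scene [[-0.9038  0.3286 -0.2742  0.8486]
 [ 0.428   0.6935 -0.5796  0.6686]
 [-0.0003 -0.6412 -0.7674  1.0173]
 [ 0.      0.      0.      1.    ]]
side [[ 0.6897 -0.605   0.3979  0.0584]
 [-0.7241 -0.5796  0.3738 -0.4358]
 [ 0.0045 -0.5459 -0.8378  1.1367]
 [ 0.      0.      0.      1.    ]]
cabinet scene [246.3 299.4] 0.63 [ 0.7437 -0.0217  0.    ]
cabinet scene [294.8 200.6] 0.33 [ 0.4743 -0.3168  0.    ]
cabinet side [396.8 234.2] 0.67 [ 0.7451 -0.0189  0.    ]
sash_bar scene [261. 239.] 0.52 [ 0.6759 -0.0298  0.207 ]
sash_bar side [386.  193.6] 0.61 [ 0.6822 -0.0144  0.207 ]
shelf_grip scene [386.4 220.5] 0.92 [ 0.2779 -0.0772  0.046 ]
shelf_grip scene [310.5 341.8] 0.86 [0.649  0.1909 0.046 ]
shelf_grip scene [404.5 274.5] 0.8 [0.3365 0.1164 0.046 ]
shelf_grip side [468.8 358.2] 0.96 [ 0.5853 -0.333   0.046 ]
shelf_grip side [227.4 301.1] 0.88 [0.337  0.1127 0.046 ]
shelf_grip side [310.3 195.6] 0.77 [0.6606 0.1849 0.046 ]
shelf_tip scene [347.4 249.4] 0.83 [ 0.4187 -0.0548  0.008 ]
shelf_tip scene [302.7 310.9] 0.82 [0.6224 0.0814 0.008 ]
shelf_tip scene [424.  394.1] 0.67 [0.4599 0.4064 0.008 ]
shelf_tip side [166.8 292.7] 0.94 [0.2681 0.2442 0.008 ]
shelf_tip side [331.9 244.8] 0.87 [0.6125 0.0681 0.008 ]
shelf_tip side [329.1 164. ] 0.68 [0.7883 0.2438 0.008 ]
egg_cup scene [292.6 199.4] 0.47 [ 0.4786 -0.325   0.    ]
egg_cup side [426.6 401.9] 0.73 [ 0.4736 -0.3227  0.    ]
egg_cup side [188.3 207.4] 0.3 [0.4533 0.4007 0.    ]
steel_tray scene [423.9 394.1] 0.77 [0.4571 0.4042 0.    ]
steel_tray side [187.2 207. ] 0.97 [0.4522 0.4036 0.    ]
travel_case scene [445.2 394. ] 0.85 [0.4121 0.4252 0.    ]
travel_case side [168.4 210.6] 0.85 [0.4136 0.428  0.    ]
pacifier scene [405.2 387. ] 0.67 [0.4872 0.371  0.    ]
pacifier side [212.1 205.3] 0.48 [0.4977 0.3636 0.    ]
```

View pics/scene0.png

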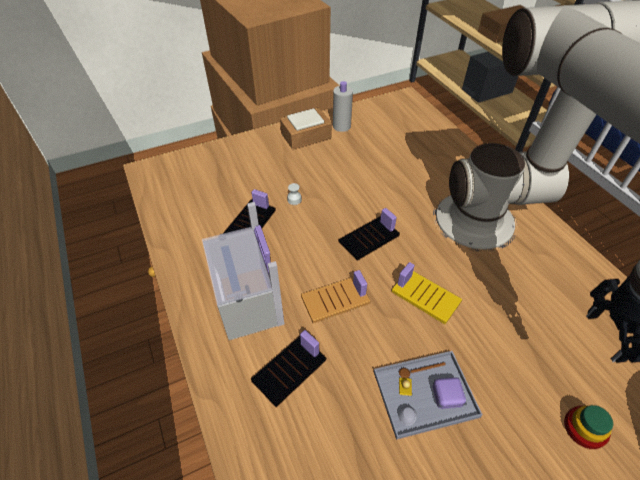

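View pics/side0.png

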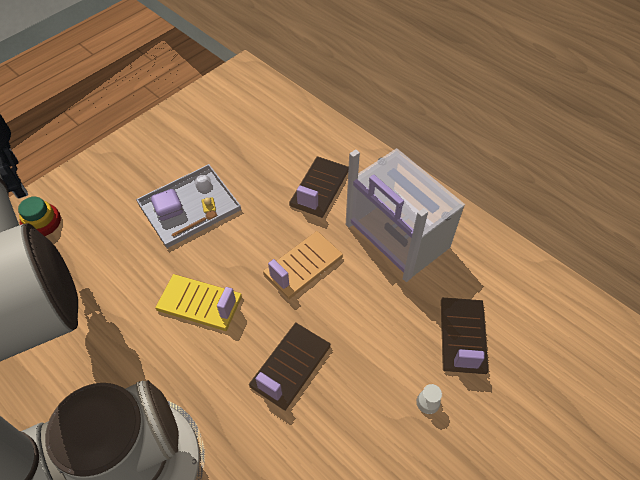

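The pine shelf is the orange one, with its grip at scene (360,283) and side (278,271). The cabinet guides show at scene (252,205)/(274,264). The black and yellow boards are decoys. Next I'll refine the shelf and cabinet poses.

```bash
python3 - <<'E'
from h import *
np.set_printoptions(precision=4,suppress=True)
S={}
for c in('scene','side'):
    im=snap(c); S[c]=im
    for t,z in(('shelf_grip',.046),('shelf_tip',.008)):
        for m in bot.mark_of(c,t):
            p=onz(c,m['uv'],z); print(t,c,np.round(m['uv'],1),round(m['confidence'],2),p)
    for t in ('shelf_grip','sash_bar','cabinet'):
        for m in bot.masks_of(c,t)[:6]:
            print(' mask',t,c,m['extent'],round(m['confidence'],2))
            if t=='shelf_grip':
                # slab orientation: orange pixels in mask -> top plane z=.016
                px=m['pixels']; hsv=cv2.cvtColor(im,cv2.COLOR_RGB2HSV)
                print('   area',px.sum(), 'medianHSV',np.median(hsv[px],0))
a=cv2.resize(S['scene'][190:345,190:385],None,fx=4,fy=3.8)[:,:,::-1]
a=cv2.resize(S['scene'][195:340,195:380],(790,600),interpolation=cv2.INTER_CUBIC)[:,:,::-1]
b=cv2.resize(S['side'][140:305,255:475],(800,600),interpolation=cv2.INTER_CUBIC)[:,:,::-1]
cv2.imwrite('pics/ca.png',a);cv2.imwrite('pics/cb.png',b)
E
```

```text
shelf_grip scene [260.9 199.5] 0.92 [ 0.5847 -0.3219  0.046 ]
shelf_grip scene [310.  344.6] 0.73 [0.6532 0.1972 0.046 ]
shelf_grip scene [360.3 281.1] 0.72 [0.4546 0.0845 0.046 ]
shelf_grip scene [407.3 275.1] 0.72 [0.3307 0.1213 0.046 ]
shelf_grip scene [383.8 218.9] 0.7 [ 0.2815 -0.0862  0.046 ]
shelf_grip scene [424.2 390.8] 0.18 [0.4699 0.4101 0.046 ]
shelf_tip scene [304.5 307.3] 0.87 [0.6135 0.0733 0.008 ]
shelf_tip scene [259.2 392.6] 0.83 [0.8027 0.24   0.008 ]
shelf_tip scene [238.7 239. ] 0.6 [ 0.6938 -0.2299  0.008 ]
shelf_tip scene [350.  251.4] 0.56 [ 0.4153 -0.0448  0.008 ]
 mask shelf_grip scene [334.5, 211.2, 399.2, 260.9] 0.91
   area 1639 medianHSV [110.  88.  18.]
 mask shelf_grip scene [223.9, 188.4, 276.9, 233.6] 0.8
   area 917 medianHSV [120.  82.  33.]
 mask shelf_grip scene [299.4, 267.0, 371.1, 321.9] 0.72
   area 2049 medianHSV [ 16. 160. 193.]
 mask shelf_grip scene [392.7, 261.4, 463.5, 322.9] 0.72
   area 1995 medianHSV [ 24. 219. 208.]
 mask shelf_grip scene [253.7, 332.7, 329.8, 408.1] 0.56
   area 2761 medianHSV [111.  85.  16.]
 mask shelf_grip scen
[... 573 characters left out ...]
0.2649 0.2486 0.008 ]
shelf_tip side [314.7 333.3] 0.95 [ 0.4237 -0.0599  0.008 ]
shelf_tip side [332.6 247. ] 0.93 [0.6092 0.0628 0.008 ]
shelf_tip side [463.1 297.2] 0.79 [ 0.7117 -0.2355  0.008 ]
shelf_tip side [331.5 166.4] 0.69 [0.7867 0.2338 0.008 ]
 mask shelf_grip side [292.1, 156.5, 351.3, 214.3] 0.85
   area 2057 medianHSV [13. 85. 66.]
 mask shelf_grip side [260.6, 230.5, 345.0, 298.7] 0.83
   area 2685 medianHSV [ 16. 133. 216.]
 mask shelf_grip side [154.5, 273.6, 241.7, 330.5] 0.77
   area 2929 medianHSV [ 25. 175. 230.]
 mask sash_bar side [351.5, 177.4, 409.9, 274.1] 0.85
 mask sash_bar side [347.1, 147.3, 463.6, 276.9] 0.2
 mask cabinet side [348.6, 148.7, 461.9, 275.8] 0.83
```

View pics/ca.png

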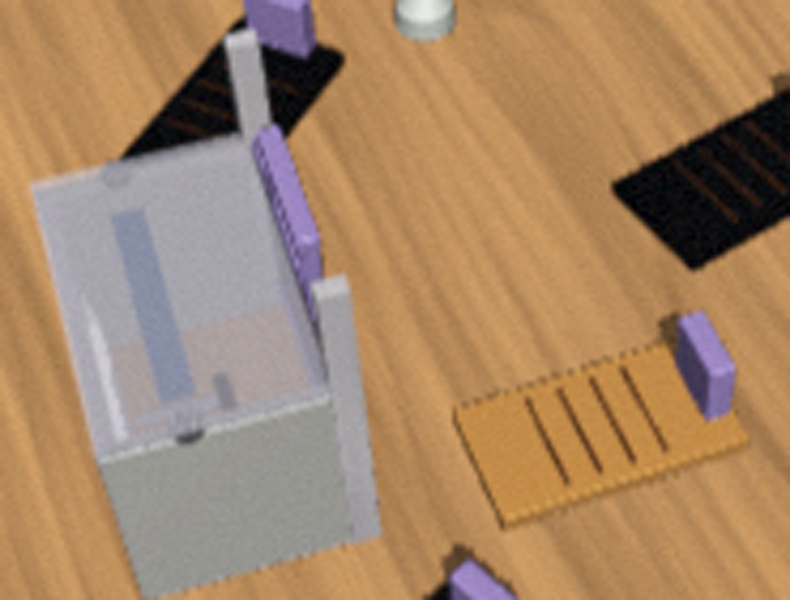

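View pics/cb.png

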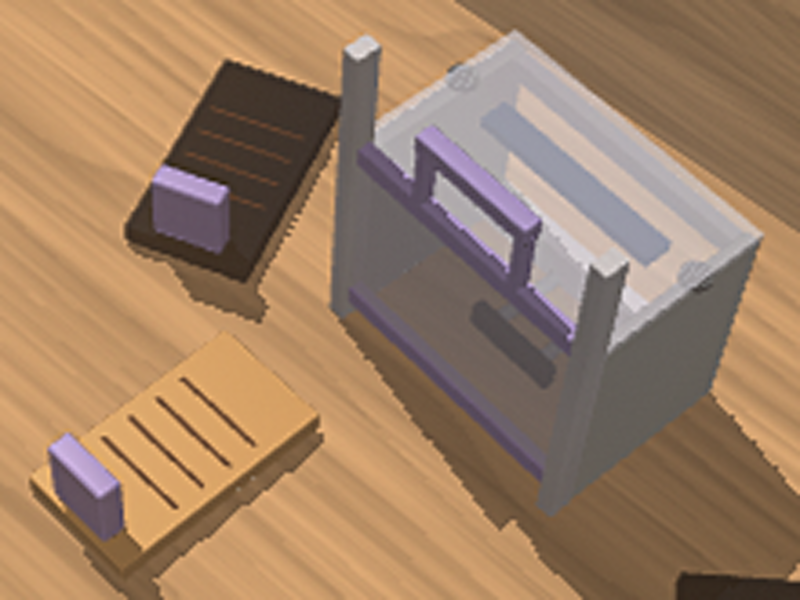

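The two crops show the cabinet's guide tops and roof corners, the lift bar, and the shelf slab's corners. I'll fit both poses to these hand-picked points.

```bash
python3 - <<'E'
from h import *
from scipy.optimize import least_squares
np.set_printoptions(precision=4,suppress=True)
sc=lambda u,v:('scene',np.array([195+u*185/790,195+v*145/600]))
sd=lambda u,v:('side',np.array([255+u*.275,140+v*.275]))
cab=[(sc(241,38),(-.068,-.098,.25)),(sc(333,287),(-.068,.098,.25)),(sd(361,48),(-.068,.098,.25)),(sd(606,268),(-.068,-.098,.25)),
(sc(267,132),(-.067,-.045,.214)),(sc(312,240),(-.067,.045,.214)),(sd(428,133),(-.067,.045,.214)),(sd(532,225),(-.067,-.045,.214)),
(sc(35,185),(.065,-.104,.166)),(sc(105,460),(.065,.104,.166)),(sd(517,33),(.065,.104,.166)),(sd(761,238),(.065,-.104,.166))]
sh=[(sc(458,410),(.0825,-.045,.016)),(sc(503,519),(.0825,.045,.016)),(sc(745,435),(-.0825,.045,.016)),
(sd(224,334),(.0825,.045,.016)),(sd(320,416),(.0825,-.045,.016)),(sd(130,560),(-.0825,-.045,.016)),(sd(33,480),(-.0825,.045,.016))]
def W(x,p):
    c,s=np.cos(x[2]),np.sin(x[2]);return np.array([x[0]+c*p[0]-s*p[1],x[1]+s*p[0]+c*p[1],p[2]])
for n,L,x0 in(('cab',cab,[.744,-.02,0]),('shelf',sh,[.54,.08,-.2])):
    f=lambda x:np.concatenate([proj(c,W(x,p))-uv for (c,uv),p in L])
    r=least_squares(f,x0,loss='soft_l1');print(n,r.x,np.degrees(r.x[2]));print(f(r.x).reshape(-1,2))
    if n=='cab':
        print('bar',W(r.x,(-.067,0,.207)));X=r.x
        print('final grip',W(X,(-.003-.1525,0,.046)))
    else: print('grip',W(r.x,(-.07,0,.046)),'tip',W(r.x,(.0825,0,.008)))
E
```

```text
cab [ 0.7449 -0.0227 -0.1114] -6.380722897802889
[[-0.4867 -1.1135]
 [-1.2328 -1.3743]
 [-0.5374 -0.2116]
 [ 0.3524 -1.5283]
 [-0.1751  1.4041]
 [-1.3755  2.5626]
 [-2.2888  2.9738]
 [-0.4262  4.4749]
 [-0.2257 -2.3626]
 [-1.2918 -3.0345]
 [-2.4935 -0.3036]
 [-1.0711 -0.0852]]
bar [ 0.6783 -0.0153  0.207 ]
final grip [ 0.5904 -0.0054  0.046 ]
shelf [ 0.5294  0.079  -0.0376] -2.152879131854251
[[-3.1032 -0.9754]
 [-0.8419 -0.5551]
 [-0.3087 -1.4844]
 [-0.6573 -2.1133]
 [ 0.0507 -1.553 ]
 [-1.0132  3.0466]
 [-1.3324 -0.3693]]
grip [0.4595 0.0816 0.046 ] tip [0.6119 0.0759 0.008 ]
```

```bash
cat >> h.py <<'E'
def goto(p,yaw):
    o=bot.get_obs();r=R.from_euler('xyz',o['tcp_rot'],degrees=True)
    t=R.from_euler('xyz',[180,0,yaw],degrees=True)
    print('t',round(o['time'],2),'pos',np.round(o['ee_pos'],4),'rot',np.round(o['tcp_rot'],2),'op',round(o['opening'],4),'F',np.round(o['wrist_force'],1))
    print('tool shift cm',np.round(100*r.inv().apply(np.array(p)-o['ee_pos']),2),'rotvec',np.round((r.inv()*t).as_rotvec(),4))
E
python3 -m pendant '[[[-2,0.5,-3,0,0,0.03,100],[-3.5,0.7,-2,0,0,0.07,100],[-4,0.7,-1,0,0,0.073,100],[-4,0.7,-0.5,0,0,0.073,100],[-4,0.7,0,0,0,0.073,100]]]' 40
python3 -m pendant '[[[-4,0.7,0,0,0,0.075,100],[-4,0.7,0,0,0,0.075,100],[-4,0.7,0,0,0,0.075,100],[-4,0.7,0,0,0,0.075,100],[-4,0.7,0,0,0,0.075,100]]]'
python3 -c "
from h import *
goto([.63,-.01,.32],83.6)"
```

```text
time: 2.02
ee_pos: [0.3467, 0.4739, 0.2959]
tcp_rot: [-179.7, 0.0, 143.0]
wrist_force: [-0.1, 1.9, 0.1]
opening: 0.0854
time: 2.43
ee_pos: [0.5157, 0.3531, 0.2951]
tcp_rot: [-179.8, 0.1, 120.5]
wrist_force: [1.1, -0.3, -0.7]
opening: 0.0852
t 2.43 pos [0.5157 0.3531 0.2951] rot [-1.7977e+02  1.3000e-01  1.2053e+02] op 0.0852 F [ 1.1 -0.3 -0.7]
tool shift cm [-37.09  -8.61  -2.37] rotvec [-0.0032  0.0035  0.6445]
```

```bash

python3 -m pendant '[[[-4,0.2,-0.5,0,0,0.07,100],[-4,0.2,-0.5,0,0,0.07,100],[-4,0.2,-0.5,0,0,0.07,100],[-4,0.2,-0.5,0,0,0.07,100],[-4,0.2,0,0,0,0.07,100]]]'
python3 -m pendant '[[[-4,0.2,0,0,0,0.07,100],[-4,0,0,0,0,0.07,100],[-4,0,0,0,0,0.07,100],[-3,0,0,0,0,0.05,100],[-2,0,0,0,0,0.03,100]]]'
python3 -c "
from h import *
goto([.678,-.015,.25],83.6)"
```

```text
time: 2.85
ee_pos: [0.6048, 0.1668, 0.3124]
tcp_rot: [-179.6, 0.3, 99.4]
wrist_force: [1.1, 0.7, -0.2]
opening: 0.0851
time: 3.27
ee_pos: [0.6156, -0.0132, 0.3113]
tcp_rot: [-179.6, 0.4, 81.6]
wrist_force: [0.1, 0.2, -0.5]
opening: 0.0856
t 3.27 pos [ 0.6156 -0.0132  0.3113] rot [-179.64    0.45   81.58] op 0.0856 F [ 0.1  0.2 -0.5]
tool shift cm [0.78 6.24 6.08] rotvec [-0.0064  0.0077 -0.0353]
```

```bash

python3 -m pendant '[[[0.5,2.5,0,-0.006,0.008,-0.035,100],[0,0,0,0,0,0,100]]]'
cat >> h.py <<'E'
def wcam():
    k=bot.get_calibration('wrist');o=bot.get_obs();T=np.eye(4);T[:3,:3]=R.from_euler('xyz',o['tcp_rot'],degrees=True).as_matrix();T[:3,3]=o['ee_pos']
    return np.array(k['intrinsics']),T@np.array(k['T_tool_cam'])
def wz(K,T,uv,z):
    d=T[:3,:3]@np.linalg.solve(K,[uv[0],uv[1],1]);o=T[:3,3];return o+d*(z-o[2])/d[2]
E
python3 - <<'E'
from h import *
np.set_printoptions(precision=4,suppress=True)
K,T=wcam();im=snap('wrist','w1.png');print(T)
for m in bot.mark_of('wrist','sash_bar'):print(m['uv'],m['confidence'],wz(K,T,m['uv'],.207))
for t in('shelf_grip','shelf_tip','cabinet'):
  for m in bot.mark_of('wrist',t):print(t,m['uv'],m['confidence'],wz(K,T,m['uv'],dict(shelf_grip=.046,shelf_tip=.008,cabinet=0)[t]))
hsv=cv2.cvtColor(im,cv2.COLOR_RGB2HSV)
for m in bot.masks_of('wrist','sash_bar'):
    print(m['extent'],m['confidence'],cv2.minAreaRect(np.argwhere(m['pixels'])[:,::-1].astype(np.float32)))
goto([.678,-.015,.25],83.6)
E
```

```text
time: 3.43
ee_pos: [0.6403, -0.0178, 0.3093]
tcp_rot: [-179.8, 0.0, 83.2]
wrist_force: [-0.6, -0.6, -1.5]
opening: 0.0855
[[ 0.9928 -0.1129 -0.0391  0.65  ]
 [-0.1195 -0.9475 -0.2965  0.0581]
 [-0.0036  0.299  -0.9542  0.451 ]
 [ 0.      0.      0.      1.    ]]
[379.9, 229.2] 0.97 [ 0.6815 -0.0192  0.207 ]
shelf_grip [108.1, 101.6] 0.65 [0.4581 0.0846 0.046 ]
shelf_grip [302.0, 444.9] 0.56 [ 0.5876 -0.335   0.046 ]
shelf_grip [271.3, 95.8] 0.27 [0.6109 0.0714 0.046 ]
shelf_tip [275.5, 92.2] 0.87 [0.612  0.0756 0.008 ]
shelf_tip [123.2, 237.5] 0.77 [ 0.418  -0.0577  0.008 ]
shelf_tip [386.1, 344.6] 0.67 [ 0.7041 -0.2312  0.008 ]
[344.3, 68.5, 396.1, 326.7] 0.62 ((369.05072021484375, 196.0003662109375), (49.46246337890625, 256.1381530761719), 0.415179580450058)
t 3.73 pos [ 0.6379 -0.0154  0.3131] rot [-179.98    0.03   83.25] op 0.0854 F [ 0.2 -0.1  0.1]
tool shift cm [0.52 3.98 6.31] rotvec [-0.0003  0.0006 -0.006 ]
```

View pics/w1.png

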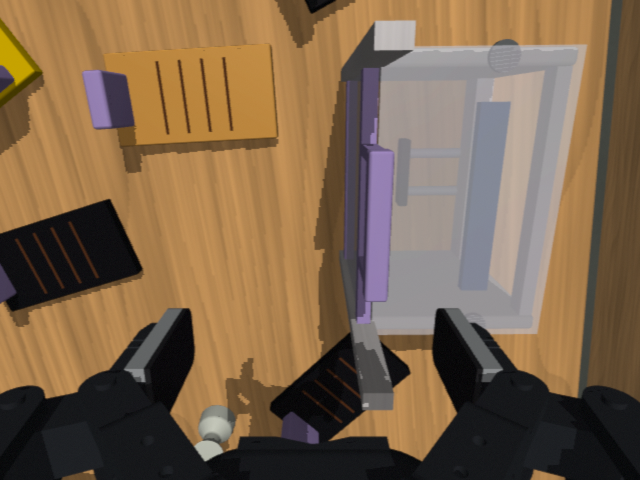

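Wrist view: bar top centre (378,224), guide tops (395,35)/(378,398), shelf tip corners (270,44)/(277,137). I'll refit both poses from these.

```bash
python3 - <<'E'
from h import *
from scipy.optimize import least_squares
np.set_printoptions(precision=4,suppress=True)
K,_=wcam();T=np.eye(4);T[:3]=[[0.9928,-.1129,-.0391,.65],[-.1195,-.9475,-.2965,.0581],[-.0036,.299,-.9542,.451]];Ti=np.linalg.inv(T)
pw=lambda p:(lambda q:q[:2]/q[2])(K@(Ti[:3,:3]@p+Ti[:3,3]))
cab=[((368,147),(-.074,.045,.214)),((391,150),(-.060,.045,.214)),((386,300),(-.060,-.045,.214)),((366,300),(-.074,-.045,.214)),((395,35),(-.068,.098,.25)),((378,398),(-.068,-.098,.25)),((585,45),(.065,.104,.166)),((537,333),(.065,-.104,.166))]
sh=[((270,44),(.0825,.045,.016)),((277,137),(.0825,-.045,.016)),((120,144),(-.0825,-.045,.016)),((106,51),(-.0825,.045,.016))]
def W(x,p):
    c,s=np.cos(x[2]),np.sin(x[2]);return np.array([x[0]+c*p[0]-s*p[1],x[1]+s*p[0]+c*p[1],p[2]])
for n,L,x0 in(('cab',cab,[.744,-.02,0]),('shelf',sh,[.54,.08,-.1])):
    f=lambda x:np.concatenate([pw(W(x,p))-uv for uv,p in L])
    r=least_squares(f,x0,loss='soft_l1');print(n,r.x,np.degrees(r.x[2]));print(f(r.x).reshape(-1,2))
    if n=='cab':
        print('bar',W(r.x,(-.067,0,.207)),'final grip',W(r.x,(-.1555,0,.046)))
    else: print('grip',W(r.x,(-.07,0,.046)),'tip',W(r.x,(.0825,0,.008)))
E
```

```text
cab [ 0.7461 -0.0216 -0.1082] -6.19881800833607
[[ 0.2046  1.9512]
 [ 1.9627 -1.3315]
 [ 0.328  -6.4167]
 [-1.8653 -6.2171]
 [ 0.2144  0.6903]
 [ 1.1147  4.8233]
 [-3.5452 -1.0491]
 [-4.2512  1.0634]]
bar [ 0.6795 -0.0144  0.207 ] final grip [ 0.5915 -0.0048  0.046 ]
shelf [ 0.5299  0.082  -0.0785] -4.496123154324337
[[ 1.6628 -1.0971]
 [ 0.8738  1.1696]
 [-0.6759  0.8488]
 [-3.4838 -0.3504]]
grip [0.4601 0.0875 0.046 ] tip [0.6121 0.0755 0.008 ]
```

```bash

python3 -m pendant '[[[0.4,2.5,1,0,0,-0.007,100],[0.1,1.6,2.5,0,0,0,100],[0,0,3.0,0,0,0,100],[0,0,3.0,0,0,0,70],[0,0,1.5,0,0,0,70]]]'
python3 -c "
from h import *
goto([.679,-.015,.188],83.7)"
```

```text
time: 4.15
ee_pos: [0.6817, -0.0113, 0.2078]
tcp_rot: [179.2, -0.0, 84.0]
wrist_force: [-0.2, -0.0, -0.9]
opening: 0.0639
t 4.15 pos [ 0.6817 -0.0113  0.2078] rot [ 1.792e+02 -4.000e-02  8.395e+01] op 0.0639 F [-0.2 -0.  -0.9]
tool shift cm [-0.4  -0.26  1.98] rotvec [ 0.0139 -0.0007  0.0044]
```

```bash

python3 -m pendant '[[[-0.3,-0.2,1.5,0.014,0,0,50],[0,0,0.3,0,0,0,30],[0,0,0,0,0,0,10],[0,0,0,0,0,0,0],[0,0,0,0,0,0,0]]]' 40
python3 -m pendant '[[[0,0,0,0,0,0,0],[0,0,0,0,0,0,0],[0,0,0,0,0,0,0]]]' 40
python3 -c "
from h import *
snap('side','s2.png');goto([.679,-.015,.188],83.7)"
```

```text
time: 4.57
ee_pos: [0.6781, -0.0114, 0.1872]
tcp_rot: [-179.9, 0.0, 84.1]
wrist_force: [0.9, -3.7, -9.5]
opening: 0.0135
time: 4.82
ee_pos: [0.6781, -0.0114, 0.1872]
tcp_rot: [-179.9, 0.1, 84.1]
wrist_force: [1.4, -1.3, -7.8]
opening: 0.0134
t 4.87 pos [ 0.6781 -0.0114  0.1873] rot [-1.7987e+02  7.0000e-02  8.4130e+01] op 0.0136 F [ 1.  -1.3 -8.2]
tool shift cm [-0.35  0.12 -0.07] rotvec [-0.0023  0.0012  0.0074]
```

```bash

python3 -m pendant '[[[0,0,-1.2,0,0,0,0],[0,0,-1.5,0,0,0,0],[0,0,-1.5,0,0,0,0],[0,0,-1.5,0,0,0,0]]]' 60
python3 -m pendant '[[[0,0,-1,0,0,0,0],[0,0,-0.8,0,0,0,0],[0,0,0,0,0,0,0]]]' 60
python3 -c "
from h import *
goto([.679,-.015,.2665],83.7)"
```

```text
time: 5.2
ee_pos: [0.6779, -0.0114, 0.2403]
tcp_rot: [-179.5, 0.1, 84.1]
wrist_force: [2.1, -1.1, -10.9]
opening: 0.0133
time: 5.45
ee_pos: [0.6776, -0.0114, 0.253]
tcp_rot: [-178.8, 0.1, 84.1]
wrist_force: [-0.0, -1.0, 4.1]
opening: 0.0129
t 5.45 pos [ 0.6776 -0.0114  0.253 ] rot [-1.7883e+02  1.4000e-01  8.4100e+01] op 0.0129 F [-0.  -1.   4.1]
tool shift cm [-0.35  0.15 -1.35] rotvec [-0.0205  0.0025  0.0069]
```

```bash

python3 -m pendant '[[[0,0,-0.7,-0.01,0,0,0],[0,0,-0.6,-0.01,0,0,0],[0,0,-0.4,0,0,0,0],[0,0,0,0,0,0,0]]]' 60
python3 -c "
from h import *
snap('side','s3.png')
print([ (m['uv'],m['confidence']) for m in bot.mark_of('side','sash_bar')],proj('side',[.679,-.015,.287]),proj('side',[.679,-.015,.207]))
goto([.679,-.015,.2675],83.7)"
```

```text
time: 5.78
ee_pos: [0.6775, -0.0114, 0.2544]
tcp_rot: [-178.7, 0.2, 84.1]
wrist_force: [-1.2, -0.9, 3.9]
opening: 0.0128
[([388.5, 171.2], 0.69)] [388.91470973 168.58620917] [385.21241662 194.63555402]
t 5.88 pos [ 0.6775 -0.0114  0.2546] rot [-178.74    0.25   84.08] op 0.0129 F [  1.   -1.3 -15. ]
tool shift cm [-0.34  0.16 -1.29] rotvec [-0.022   0.0044  0.0067]
```

```bash

python3 -c "
from h import *
print(np.round(bot.get_obs()['q'],1))"
python3 -m pendant '[[[0,0,0,0,0,0,20],[0,0,0,0,0,0,30],[0,0,0,0,0,0,30],[0,0,0,0,0,0,30]]]' 60
python3 -c "
from h import *
snap('side','s4.png')
print([ (m['uv'],m['confidence']) for m in bot.mark_of('side','sash_bar')])
print(np.round(bot.get_obs()['q'],1))
goto([.679,-.015,.2675],83.7)"
```

```text
[-9.000e-01  2.670e+01  3.930e+01  1.039e+02 -1.000e-01  9.500e+01]
time: 6.22
ee_pos: [0.6779, -0.0107, 0.262]
tcp_rot: [-179.4, 0.1, 84.1]
wrist_force: [-0.2, 0.3, -0.3]
opening: 0.0254
[([389.4, 168.6], 0.55)]
[-9.000e-01  2.630e+01  3.960e+01  1.039e+02 -1.000e-01  9.500e+01]
t 6.32 pos [ 0.6779 -0.0107  0.2618] rot [-1.7938e+02  1.3000e-01  8.4140e+01] op 0.0252 F [0.3 0.3 0.1]
tool shift cm [-0.41  0.15 -0.57] rotvec [-0.0108  0.0023  0.0077]
```

View pics/s4.png

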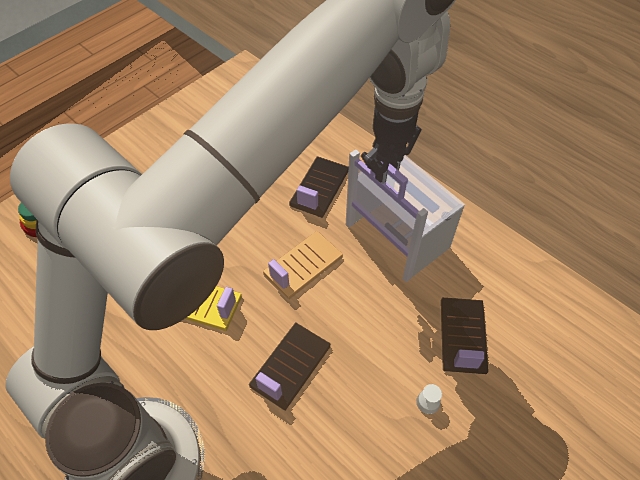

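The sash is up about 67 mm and stays there. The small rows stalled on compliance, so I'll regrip and finish with larger rows.

```bash

python3 -m pendant '[[[0,0,0.6,0.0,0,0,30],[0,0,0,0,0,0,0],[0,0,0,0,0,0,0],[0,0,0,0,0,0,0]]]' 60
python3 -m pendant '[[[0,0,-1.6,-0.01,0,0,0],[0,0,-1.6,0,0,0,0],[0,0,0,0,0,0,0]]]' 60
python3 -c "
from h import *
goto([.679,-.015,.2675],83.7)"
```

```text
time: 6.65
ee_pos: [0.6781, -0.0106, 0.2566]
tcp_rot: [-179.5, 0.1, 84.1]
wrist_force: [0.2, -0.1, -0.2]
opening: 0.0135
time: 6.9
ee_pos: [0.6778, -0.0108, 0.2655]
tcp_rot: [-178.2, 0.3, 84.1]
wrist_force: [-1.5, 0.3, 4.9]
opening: 0.0126
t 6.9 pos [ 0.6778 -0.0108  0.2655] rot [-178.17    0.3    84.09] op 0.0126 F [-1.5  0.3  4.9]
tool shift cm [-0.4   0.16 -0.2 ] rotvec [-0.0319  0.0053  0.0068]
```

```bash

python3 -m pendant '[[[0,0,-2,0.02,0,0,0],[0,0,-2,0.01,0,0,0],[0,0,0,0,0,0,0]]]' 60
python3 -m pendant '[[[0,0,0,0,0,0,20],[0,0,0,0,0,0,40],[0,0,0,0,0,0,40],[0,0,0,0,0,0,40],[0,0,0,0,0,0,60]]]' 60
python3 -c "
from h import *
goto([.679,-.015,.31],83.7)"
```

```text
time: 7.15
ee_pos: [0.678, -0.0109, 0.2821]
tcp_rot: [-174.1, 0.5, 84.1]
wrist_force: [-3.1, 0.3, 6.1]
opening: 0.0118
time: 7.57
ee_pos: [0.6783, -0.0109, 0.2826]
tcp_rot: [-174.3, 0.5, 84.1]
wrist_force: [0.1, -0.4, -1.6]
opening: 0.0448
t 7.57 pos [ 0.6783 -0.0109  0.2826] rot [-174.31    0.49   84.11] op 0.0448 F [ 0.1 -0.4 -1.6]
tool shift cm [-0.42 -0.16 -2.74] rotvec [-0.0994  0.0089  0.0068]
```

```bash

python3 -m pendant '[[[0,0,-2.5,-0.05,0,0,60],[0,0,-2.5,-0.05,0,0,60],[0.5,-3,-0.5,0,0,0,100],[1,-4,0,0,0,0,100],[2,-3.5,0,0,0,0,100]]]' 60
python3 -m pendant '[[[2.5,-3,0,0,0,0,100],[2.5,-3,0,0,0,0,100],[1,-2,0,0,0,0,100],[0,0,0,0,0,0,100],[0,0,0,0,0,0,100]]]' 60
python3 - <<'E'
from h import *
np.set_printoptions(precision=4,suppress=True)
goto([.46,.086,.2],85)
K,T=wcam();snap('wrist','w2.png');np.savez('w2.npz',K=K,T=T)
for t,z in(('sash_bar',.287),('shelf_grip',.046),('shelf_tip',.008)):
  for m in bot.mark_of('wrist',t):print(t,m['uv'],m['confidence'],wz(K,T,m['uv'],z))
snap('side');snap('scene')
q=[bot.mark_of(c,'sash_bar') for c in('side','scene')]
print(q)
if q[0] and q[1]: print(tri(ray('side',q[0][0]['uv']),ray('scene',q[1][0]['uv'])))
E
```

```text
time: 7.98
ee_pos: [0.5862, 0.0316, 0.3385]
tcp_rot: [179.3, 0.5, 83.9]
wrist_force: [0.2, 1.8, 1.4]
opening: 0.0841
time: 8.4
ee_pos: [0.5012, 0.104, 0.3458]
tcp_rot: [178.3, 0.1, 84.0]
wrist_force: [-0.2, 0.7, 0.3]
opening: 0.0856
t 8.4 pos [0.5012 0.104  0.3458] rot [178.29   0.11  83.99] op 0.0856 F [-0.2  0.7  0.3]
tool shift cm [-2.19 -4.34 14.46] rotvec [ 0.0298  0.0021 -0.0177]
sash_bar [616.3, 401.7] 0.92 [ 0.6746 -0.0085  0.287 ]
shelf_grip [441.4, 78.4] 0.94 [0.6504 0.191  0.046 ]
shelf_grip [136.2, 356.3] 0.68 [ 0.2726 -0.0894  0.046 ]
shelf_grip [266.3, 200.8] 0.67 [0.457  0.0852 0.046 ]
shelf_grip [145.9, 186.5] 0.66 [0.3314 0.1151 0.046 ]
shelf_tip [67.7, 61.7] 0.92 [0.265 0.25  0.008]
shelf_tip [563.6, 14.2] 0.78 [0.7941 0.2426 0.008 ]
shelf_tip [398.3, 184.0] 0.68 [0.6105 0.0797 0.008 ]
[[{'uv': [391.0, 170.4], 'confidence': 0.79}], [{'uv': [262.5, 226.3], 'confidence': 0.63}]]
[ 0.6794 -0.0119  0.2748]
```

View pics/w2.png

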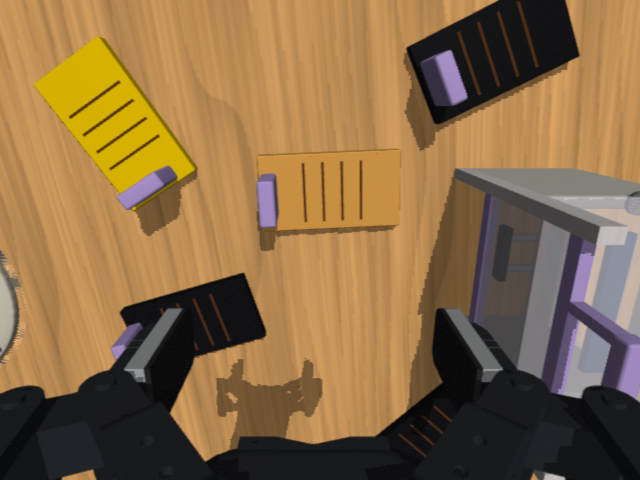

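```bash
python3 - <<'E'
from h import *
np.set_printoptions(precision=1,suppress=True)
im=snap('side')[:,:,::-1]; b=cv2.resize(im[140:290,340:470],(520,600),interpolation=cv2.INTER_CUBIC)
cv2.imwrite('pics/cs.png',b)
x=[.7455,-.022,np.radians(-6.3)]
def W(p):
    c,s=np.cos(x[2]),np.sin(x[2]);return np.array([x[0]+c*p[0]-s*p[1],x[1]+s*p[0]+c*p[1],p[2]])
for r in (0,.06,.07,.08):
    print(r,[(proj('side',W((-.074,y,z+r)))-[340,140])*4 for y,z in((.045,.214),(-.045,.214),(.045,.2),(-.045,.2))])
E
```

```text
0 [array([111.3, 163.7]), array([233.2, 271.2]), array([109.6, 181.1]), array([230.2, 288.1])]
0.06 [array([119.1,  85. ]), array([246.8, 194.7]), array([117.2, 104. ]), array([243.6, 213.2])]
0.07 [array([120.5,  71.2]), array([249.2, 181.3]), array([118.6,  90.5]), array([245.9, 200. ])]
0.08 [array([121.9,  57.2]), array([251.6, 167.6]), array([119.9,  76.8]), array([248.3, 186.7])]
```

View pics/cs.png

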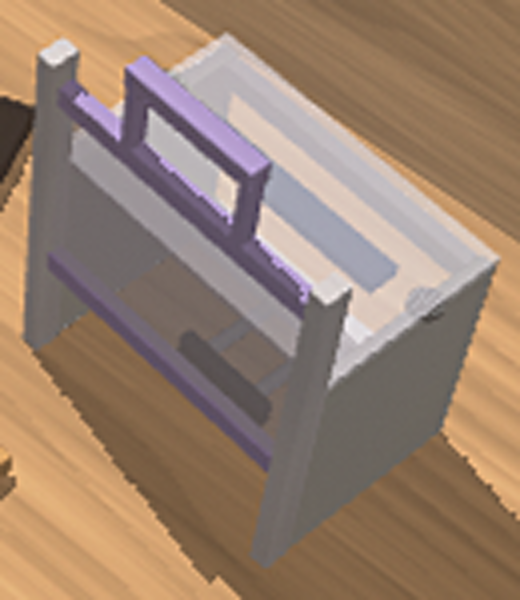

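```bash
python3 - <<'E'
from h import *
np.set_printoptions(precision=1,suppress=True)
cv2.imwrite('pics/s5.png',snap('side')[:,:,::-1])
x=[.7455,-.022,np.radians(-6.3)]
def W(p):
    c,s=np.cos(x[2]),np.sin(x[2]);return np.array([x[0]+c*p[0]-s*p[1],x[1]+s*p[0]+c*p[1],p[2]])
for f in('side0','s2','s3','s4','s5'):
    h=cv2.cvtColor(cv2.imread(f'pics/{f}.png'),cv2.COLOR_BGR2HSV).astype(int)
    m=(h[...,0]>122)&(h[...,0]<140)&(h[...,1]>55)
    out=[]
    for c in(366,374,382,390,398):
        r=np.flatnonzero(m[150:275,c])+150
        out.append([(int(g[0]),int(g[-1])) for g in np.split(r,np.flatnonzero(np.diff(r)>1)+1) if len(g)>1])
    print(f,out)
for r in(0,.06,.08):
    a,b=[proj('side',W((-.07,y,.002+r))) for y in(.08,-.08)]
    print(r,[round(a[1]+(b[1]-a[1])*(c-a[0])/(b[0]-a[0]),1) for c in(366,374,382,390,398)])
E
```

```text
side0 [[(188, 189)], [(175, 181), (195, 196)], [(182, 188), (202, 203)], [(189, 195), (209, 210)], [(196, 203)]]
s2 [[], [], [], [(189, 192), (209, 212)], [(196, 198)]]
s3 [[(166, 170)], [(176, 177)], [], [(170, 171), (187, 190)], [(171, 173)]]
s4 [[(165, 170)], [(175, 177)], [], [(164, 171), (187, 190)], [(171, 173)]]
s5 [[(167, 172)], [(155, 159)], [(160, 166), (181, 183)], [(166, 173), (188, 189)], [(173, 180), (194, 195)]]
0 [np.float64(240.5), np.float64(248.1), np.float64(255.6), np.float64(263.2), np.float64(270.8)]
0.06 [np.float64(224.2), np.float64(231.6), np.float64(239.1), np.float64(246.5), np.float64(253.9)]
0.08 [np.float64(218.5), np.float64(225.9), np.float64(233.3), np.float64(240.7), np.float64(248.0)]
```

The side view puts the sash at only about 60 mm: the bar slipped in the pads. I'll lift it from underneath instead, with shut fingers held level through the window under the bar.

```bash

python3 -m pendant '[[[0,0,0,0.02,0,-0.12,50],[0,0,0,0,0,-0.12,0],[0,0,0,0,0,-0.12,0],[0,0,0,0,0,-0.12,0],[0,0,0,0,0,-0.12,0]]]'
python3 -m pendant '[[[0,0,0,0,0,-0.12,0],[0,0,0,0,0,-0.12,0],[0,0,0,0,0,-0.12,0],[0,0,0,0,0,-0.12,0],[0,0,0,0,0,-0.12,0]]]'
python3 -m pendant '[[[0,0,0,0,0,-0.12,0],[0,0,0,0,0,-0.12,0],[0,0,0,0,0,-0.10,0],[0,0,0,0,-0.12,0,0],[0,0,0,0,-0.12,0,0]]]'
python3 -m pendant '[[[0,0,0,0,-0.12,0,0],[0,0,0,0,-0.12,0,0],[0,0,0,0,-0.12,0,0],[0,0,0,0,-0.12,0,0],[0,0,0,0,-0.12,0,0]]]'
python3 -m pendant '[[[0,0,0,0,-0.12,0,0],[0,0,0,0,-0.12,0,0],[0,0,0,0,-0.12,0,0],[0,0,0,0,-0.12,0,0],[0,0,0,0,0,0,0]]]'
cat >> h.py <<'E'
def gotoh(p,heading,down):
    o=bot.get_obs();r=R.from_euler('xyz',o['tcp_rot'],degrees=True)
    h,d=np.radians([heading,down])
    z=np.array([np.cos(h)*np.cos(d),np.sin(h)*np.cos(d),-np.sin(d)]);y=np.array([-np.sin(h),np.cos(h),0]);x=np.cross(y,z)
    t=R.from_matrix(np.c_[x,y,z])
    print('pos',np.round(o['ee_pos'],4),'zaxis',np.round(r.as_matrix()[:,2],3),'yaxis',np.round(r.as_matrix()[:,1],3),'q',np.round(o['q'],1),'F',np.round(o['wrist_force'],1),'op',round(o['opening'],4),'t',o['time'])
    print('tool shift cm',np.round(100*r.inv().apply(np.array(p)-o['ee_pos']),2),'rotvec',np.round((r.inv()*t).as_rotvec(),4))
E
python3 -c "
from h import *
gotoh([.616,-.008,.243],-6.2,5)"
```

```text
time: 9.32
ee_pos: [0.5039, 0.1023, 0.3423]
tcp_rot: [-179.9, 0.3, 119.3]
wrist_force: [0.7, -0.0, 0.6]
opening: 0.0257
time: 9.73
ee_pos: [0.5051, 0.1017, 0.3408]
tcp_rot: [-179.7, 0.1, 155.1]
wrist_force: [-0.4, -1.0, -0.1]
opening: -0.0001
time: 10.15
ee_pos: [0.5122, 0.1015, 0.3309]
tcp_rot: [-179.3, 12.9, 176.0]
wrist_force: [-1.0, -0.7, 1.0]
opening: -0.0004
time: 10.57
ee_pos: [0.5152, 0.1007, 0.3313]
tcp_rot: [-179.1, 48.6, 176.3]
wrist_force: [-1.3, -0.2, 0.1]
opening: -0.0002
time: 10.98
ee_pos: [0.5695, 0.1331, 0.3281]
tcp_rot: [-174.0, 73.3, 179.5]
wrist_force: [-1.0, -0.0, -2.0]
opening: 0.0
pos [0.5695 0.1331 0.3281] zaxis [ 0.951 -0.113 -0.286] yaxis [ 0.108  0.994 -0.03 ] q [ 29.  -48.4 -50.1  18.5 -34.    9.8] F [-1. -0. -2.] op 0.0 t 10.9833
tool shift cm [  6.77 -13.26   8.45] rotvec [-0.0062 -0.2034  0.0294]
```

```bash

python3 -m pendant '[[[0.5,-2,3,0,0,0,0],[1,-3.5,1,0,0,0,0],[1.5,-3.5,1,0,-0.03,0,0],[1.5,-2.5,1,0,-0.05,0,0],[1,-1,0,0,-0.05,0.02,0]]]'
python3 -c "
from h import *
gotoh([.616,-.008,.243],-6.2,5)"
```

```text
time: 11.4
ee_pos: [0.6148, 0.007, 0.2625]
tcp_rot: [-177.3, 80.1, 176.9]
wrist_force: [0.1, 0.1, -0.7]
opening: -0.0001
pos [0.6148 0.007  0.2625] zaxis [ 0.98  -0.1   -0.172] yaxis [ 0.1    0.995 -0.008] q [  6.  -48.5 -63.7  -5.1 -11.7   1.6] F [ 0.1  0.1 -0.7] op -0.0001 t 11.4
tool shift cm [ 1.89 -1.46  0.61] rotvec [ 0.0068 -0.086   0.0092]
```

```bash

python3 -m pendant '[[[0.7,-1.3,1.5,0,0,0,0],[0.7,-0.2,0.5,0,0,0,0],[0,0,0,0,0,0,0]]]'
python3 - <<'E'
from h import *
gotoh([.703,-.017,.243],-6.2,8)
cv2.imwrite('pics/s6.png',cv2.resize(snap('side')[120:300,280:480],(800,720))[:600,:,::-1])
E
```

```text
time: 11.65
ee_pos: [0.6295, -0.0161, 0.2378]
tcp_rot: [-178.5, 79.2, 175.4]
wrist_force: [-0.7, -0.9, -0.4]
opening: -0.0003
pos [ 0.6295 -0.0161  0.2378] zaxis [ 0.977 -0.105 -0.188] yaxis [ 0.106  0.994 -0.005] q [  2.2 -43.5 -63.8  -9.3  -8.2   1.3] F [-0.7 -0.9 -0.4] op -0.0003 t 11.65
tool shift cm [-1.89  0.69  7.09] rotvec [ 0.0014 -0.0493  0.0051]
```

View pics/s6.png

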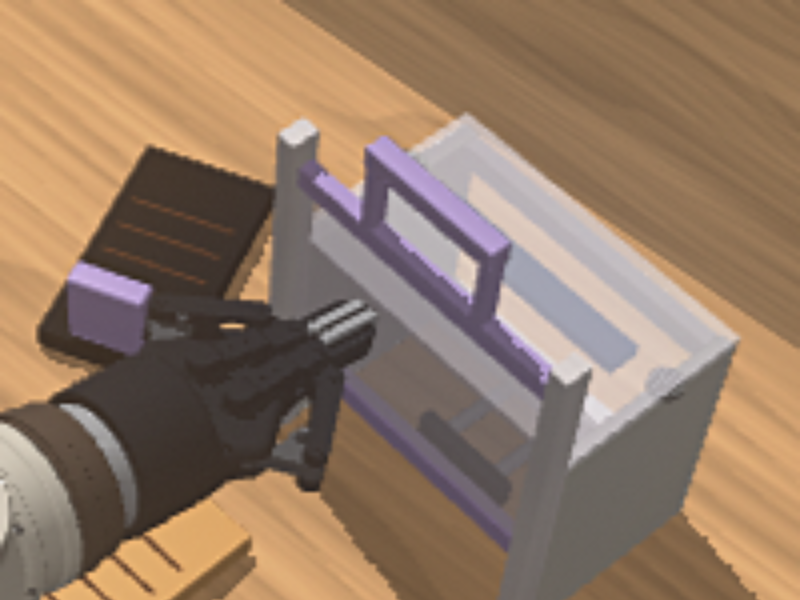

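```bash

python3 -m pendant '[[[-1.5,0.5,0,0,-0.03,0,0],[-0.3,0.1,1.5,0,-0.02,0,0],[0,0,0,0,0,0,0]]]'
python3 -c "
from h import *
gotoh([.703,-.017,.243],-6.2,8)"
```

```text
time: 11.95
ee_pos: [0.65, -0.0106, 0.263]
tcp_rot: [-179.0, 82.5, 175.0]
wrist_force: [-0.0, -0.7, -0.2]
opening: 0.0002
pos [ 0.65   -0.0106  0.263 ] zaxis [ 0.986 -0.105 -0.13 ] yaxis [ 0.105  0.994 -0.002] q [  3.  -39.4 -61.9 -15.   -9.    1.1] F [-0.  -0.7 -0.2] op 0.0002 t 11.95
tool shift cm [ 1.29 -0.08  5.55] rotvec [0.0025 0.0089 0.0027]
```

```bash

python3 -m pendant '[[[1.3,0,0,0,0,0,0],[0,0,0,0,0,0,0]]]'
python3 -c "
from h import *
gotoh([.703,-.017,.242],-6.2,8)"
```

```text
time: 12.12
ee_pos: [0.6494, -0.0083, 0.2552]
tcp_rot: [-179.6, 82.7, 174.5]
wrist_force: [-0.1, 0.7, -0.8]
opening: -0.0001
pos [ 0.6494 -0.0083  0.2552] zaxis [ 0.987 -0.102 -0.127] yaxis [ 0.103  0.995 -0.001] q [  3.2 -38.8 -62.7 -16.6  -9.1   1.1] F [-0.1  0.7 -0.8] op -0.0001 t 12.1167
tool shift cm [ 0.62 -0.31  5.54] rotvec [0.0052 0.0127 0.0016]
```

```bash

python3 -m pendant '[[[0.9,-0.2,0.5,0,0,0,0],[0.3,-0.1,1.5,0,0,0,0],[0,0,0,0,0,0,0]]]'
python3 -m pendant '[[[0,0,2,0,0,0,0],[0,0,1.5,0,0,0,0],[0,0,0,0,0,0,0]]]'
python3 -c "
from h import *
gotoh([.703,-.017,.242],-6.2,8)"
```

```text
time: 12.37
ee_pos: [0.6684, -0.0104, 0.2485]
tcp_rot: [179.5, 83.1, 173.8]
wrist_force: [0.5, 0.5, 1.4]
opening: -0.0001
time: 12.62
ee_pos: [0.7041, -0.0117, 0.2519]
tcp_rot: [178.7, 83.5, 173.2]
wrist_force: [0.4, -0.4, -0.3]
opening: 0.0001
pos [ 0.7041 -0.0117  0.2519] zaxis [ 0.989 -0.096 -0.114] yaxis [0.097 0.995 0.003] q [  2.1 -25.9 -57.  -24.5  -7.6   1. ] F [ 0.4 -0.4 -0.3] op 0.0001 t 12.6167
tool shift cm [ 0.99 -0.54  0.05] rotvec [ 0.0118  0.0258 -0.0011]
```

```bash

python3 -m pendant '[[[-1.2,0,0,0,0,0,0],[-1.2,0,0,0,0,0,0],[0,0,0,0,0,0,0]]]'
python3 -m pendant '[[[-1.2,0,0,0,0,0,0],[-1.2,0,0,0,0,0,0]]]'
python3 -c "
from h import *
cv2.imwrite('pics/s7.png',snap('side')[:,:,::-1])
h=cv2.cvtColor(cv2.imread('pics/s7.png'),cv2.COLOR_BGR2HSV).astype(int)
m=(h[...,0]>122)&(h[...,0]<140)&(h[...,1]>55)
for c in(374,390,398):print(c,np.flatnonzero(m[140:275,c])+140)
gotoh([.703,-.017,.275],-6.2,8)"
```

```text
time: 12.87
ee_pos: [0.7036, -0.0108, 0.2638]
tcp_rot: [-179.9, 82.1, 174.6]
wrist_force: [-0.0, 0.8, 0.3]
opening: -0.0002
time: 13.03
ee_pos: [0.7018, -0.0106, 0.2644]
tcp_rot: [-178.4, 80.0, 176.1]
wrist_force: [16.5, -2.0, -31.9]
opening: -0.0002
374 [153 154 155 156 157 225]
390 [165 166 167 168 169 170 171 187 188 189 190 191 237]
398 [171 172 173 174 175 176 177 178 247]
pos [ 0.7017 -0.0106  0.2645] zaxis [ 0.98  -0.095 -0.175] yaxis [ 0.095  0.995 -0.005] q [  2.2 -29.1 -54.2 -14.9  -7.6   1.1] F [  8.4  -2.1 -29.5] op 0.0002 t 13.0833
tool shift cm [-1.07 -0.63  0.  ] rotvec [ 0.0119 -0.0362  0.007 ]
```

The sash took 30 N upward without moving further, and the finger top sits at about 0.281 m, matching the bar's underside when fully up. So it is on its upper stop. Next I'll back out and go to the shelf.

```bash

python3 -m pendant '[[[1.0,0,-0.5,0,0,0,0],[0,0,-2.5,0,0,0,0],[-0.3,0,-4,0,0,0,0],[0,0.3,-4,0,0.05,0,0],[0,1,-3,0,0.12,0,0]]]'
python3 -m pendant '[[[0,1,-1,0,0.12,0,50],[0,1,0,0,0.12,0,100],[0,1,0,0,0.12,0,100],[0,1,0,0,0.12,0,100],[0,1,0,0,0.12,0,100]]]'
python3 -m pendant '[[[0,1,0,0,0.12,0,100],[0,1,0,0,0.12,0,100],[0,1,0,0,0.12,0,100],[0,0,0,0,0.12,0,100],[0,0,0,0,0.1,0,100]]]'
python3 -c "
from h import *
goto([.46,.086,.15],175)
cv2.imwrite('pics/s8.png',snap('side')[:,:,::-1])
h=cv2.cvtColor(cv2.imread('pics/s8.png'),cv2.COLOR_BGR2HSV).astype(int)
m=(h[...,0]>122)&(h[...,0]<140)&(h[...,1]>55)
for c in(374,390,398):print(c,np.flatnonzero(m[140:275,c])+140)"
```

```text
time: 13.5
ee_pos: [0.6023, 0.0155, 0.2563]
tcp_rot: [-178.1, 69.6, 176.1]
wrist_force: [1.4, 0.1, -2.1]
opening: 0.0
time: 13.92
ee_pos: [0.5888, 0.0701, 0.2704]
tcp_rot: [-179.4, 35.6, 174.8]
wrist_force: [0.8, -0.4, 0.7]
opening: 0.0605
time: 14.33
ee_pos: [0.5887, 0.1055, 0.2886]
tcp_rot: [-179.9, 2.5, 174.7]
wrist_force: [0.9, -0.0, -0.1]
opening: 0.0853
t 14.33 pos [0.5887 0.1055 0.2886] rot [-179.91    2.47  174.66] op 0.0853 F [ 0.9 -0.  -0.1]
tool shift cm [13.21 -3.12 13.3 ] rotvec [-0.0017  0.0431 -0.0059]
374 [153 154 155 156 157]
390 [165 166 167 168 169 170 171 187 188 189 237]
398 [171 172 173 174 175 176 177 178 193 244]
```

```bash

python3 -m pendant '[[[3,-1,2,0,0.04,0,100],[3.5,-1,2,0,0,0,100],[3.5,-1,2,0,0,0,100],[3,0,2,0,0,0,100],[0,0,0,0,0,0,100]]]'
python3 - <<'E'
from h import *
np.set_printoptions(precision=4,suppress=True)
for i in range(2): bot.camera('side')
goto([.46,.086,.15],175)
K,T=wcam();snap('wrist','w3.png');np.savez('w3.npz',K=K,T=T)
for t,z in(('shelf_grip',.046),('shelf_tip',.008)):
  for m in bot.mark_of('wrist',t):print(t,m['uv'],m['confidence'],wz(K,T,m['uv'],z))
E
```

```text
time: 14.8
ee_pos: [0.4555, 0.0879, 0.1988]
tcp_rot: [-179.7, -0.9, 174.7]
wrist_force: [-0.4, 0.1, -0.7]
opening: 0.0853
t 14.9 pos [0.4612 0.0885 0.2041] rot [-179.81   -0.38  174.73] op 0.0857 F [0.9 1.  1.7]
tool shift cm [ 0.06 -0.24  5.41] rotvec [-0.0034 -0.0067 -0.0048]
shelf_grip [447.0, 410.1] 0.79 [0.6486 0.1886 0.046 ]
shelf_grip [310.5, 210.5] 0.65 [0.4587 0.0863 0.046 ]
shelf_grip [338.1, 20.6] 0.6 [0.3325 0.1165 0.046 ]
shelf_grip [312.5, 358.2] 0.49 [0.5858 0.076  0.046 ]
shelf_tip [314.0, 357.4] 0.83 [0.6103 0.075  0.008 ]
shelf_tip [134.6, 169.8] 0.7 [ 0.4205 -0.0555  0.008 ]
```

View pics/w3.png

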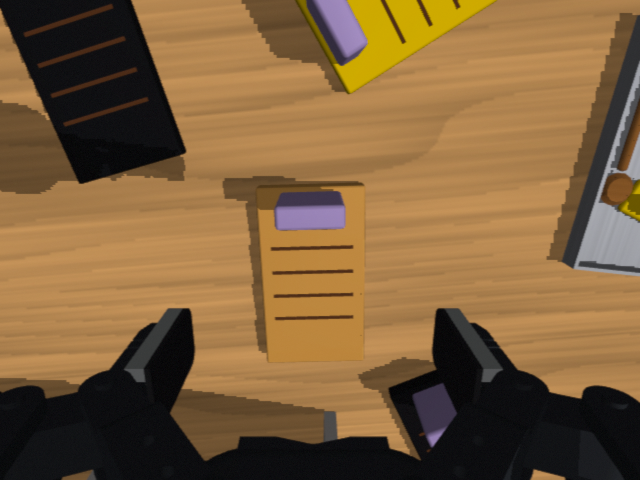

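The pine shelf grip is centred at (311,211), and the slab is nearly aligned with the tool. I'll descend and grip it across its 50 mm width.

```bash

python3 -m pendant '[[[0.1,-0.2,3.5,0,-0.007,-0.015,100],[0,0,4,0,0,0,100],[0,0,4,0,0,0,100],[0,0,3,0,0,0,100],[0,0,0,0,0,0,100]]]'
python3 -c "
from h import *
goto([.459,.0865,.031],175.5)"
```

```text
time: 15.47
ee_pos: [0.4745, 0.0882, 0.0652]
tcp_rot: [179.9, 1.3, 175.6]
wrist_force: [-1.1, 0.2, -0.7]
opening: 0.0851
t 15.47 pos [0.4745 0.0882 0.0652] rot [179.88   1.28 175.59] op 0.0851 F [-1.1  0.2 -0.7]
tool shift cm [ 1.6  -0.3   3.39] rotvec [0.0021 0.0223 0.0016]
```

```bash

python3 -m pendant '[[[1.5,-0.2,1,0,0.022,0,100],[0.2,0,1.5,0,0,0,100],[0,0,0.7,0,0,0,100],[0,0,0,0,0,0,100]]]'
python3 -c "
from h import *
goto([.459,.0865,.031],175.5)"
```

```text
time: 15.8
ee_pos: [0.4633, 0.0885, 0.039]
tcp_rot: [179.8, 0.3, 175.6]
wrist_force: [-0.3, -0.1, -0.3]
opening: 0.0852
t 15.8 pos [0.4633 0.0885 0.039 ] rot [179.79   0.35 175.57] op 0.0852 F [-0.3 -0.1 -0.3]
tool shift cm [ 0.42 -0.23  0.79] rotvec [0.0036 0.006  0.0013]
```

```bash

python3 -m pendant '[[[0.4,-0.2,0.7,0,0,0,80],[0,0,0,0,0,0,50],[0,0,0,0,0,0,30],[0,0,0,0,0,0,30],[0,0,0,0,0,0,30]]]' 40
python3 -m pendant '[[[0,0,0,0,0,0,10],[0,0,0,0,0,0,0],[0,0,0,0,0,0,0]]]' 90
python3 -c "
from h import *
goto([.459,.0865,.031],175.5)"
```

```text
time: 16.22
ee_pos: [0.463, 0.0872, 0.0372]
tcp_rot: [179.7, 0.7, 175.6]
wrist_force: [-0.3, -0.3, -3.4]
opening: 0.0491
time: 16.47
ee_pos: [0.4625, 0.0871, 0.037]
tcp_rot: [179.7, 0.7, 175.6]
wrist_force: [0.4, 0.4, -3.0]
opening: 0.0486
t 16.47 pos [0.4625 0.0871 0.037 ] rot [179.71   0.66 175.56] op 0.0486 F [ 0.4  0.4 -3. ]
tool shift cm [ 0.35 -0.09  0.59] rotvec [0.005  0.0116 0.0011]
```

```bash

python3 -m pendant '[[[-0.8,-1,0,0,0,0.01,0],[-1,-1.6,0,0,0,0.01,0],[-1,-1.6,0,0,0,0,0],[-1,-1.6,0,0,0,0,0],[-1,-1.6,0,0,0,0,0]]]' 90
python3 -c "
from h import *
goto([.512,.004,.037],174)"
```

```text
time: 16.88
ee_pos: [0.5044, 0.0081, 0.037]
tcp_rot: [179.6, 0.6, 174.7]
wrist_force: [-0.2, 1.1, -3.0]
opening: 0.0488
t 16.88 pos [0.5044 0.0081 0.037 ] rot [179.63   0.63 174.67] op 0.0488 F [-0.2  1.1 -3. ]
tool shift cm [-0.79 -0.33  0.01] rotvec [0.0066 0.0109 0.0117]
```

```bash

python3 -m pendant '[[[-0.4,-0.5,0,0,0,0.02,0],[0,0,0,0,0,0,0]]]' 90
python3 - <<'E'
from h import *
np.set_printoptions(precision=4,suppress=True)
x=[.7455,-.022,np.radians(-6.3)]
def C(p):
    d=np.array(p[:2])-x[:2];c,s=np.cos(x[2]),np.sin(x[2]);return np.array([c*d[0]+s*d[1],-s*d[0]+c*d[1]])
goto([.512,.004,.037],174)
print('tcp cab',C(bot.get_obs()['ee_pos']))
for c in('scene','side'):
    im=snap(c,c+'9.png')
    for t,z in(('shelf_tip',.008),('shelf_grip',.046),('stop_face',.013)):
        for m in bot.mark_of(c,t):
            p=onz(c,m['uv'],z);q=C(p)
            if abs(q[1])<.06 and q[0]>-.3: print(c,t,np.round(m['uv'],1),round(m['confidence'],2),p,'cab',q)
cv2.imwrite('pics/v9.png',cv2.resize(cv2.imread('pics/side9.png')[170:320,260:460],(800,600),interpolation=cv2.INTER_CUBIC))
E
```

```text
time: 17.05
ee_pos: [0.5095, -0.0007, 0.0368]
tcp_rot: [179.7, 0.6, 173.2]
wrist_force: [-0.6, 1.3, -2.8]
opening: 0.0487
t 17.05 pos [ 0.5095 -0.0007  0.0368] rot [179.65   0.64 173.23] op 0.0487 F [-0.6  1.3 -2.8]
tool shift cm [-0.19  0.5  -0.02] rotvec [ 0.006   0.0113 -0.0135]
tcp cab [-0.2369 -0.0048]
scene shelf_tip [274.2 290.9] 0.65 [ 0.6668 -0.0099  0.008 ] cab [-0.0796  0.0034]
scene shelf_grip [331.7 264.3] 0.85 [0.4984 0.0011 0.046 ] cab [-0.2481 -0.0041]
side shelf_tip [375.5 256.1] 0.96 [ 0.6592 -0.0257  0.008 ] cab [-0.0853 -0.0132]
side shelf_grip [320.7 278.5] 0.72 [0.5133 0.0085 0.046 ] cab [-0.2342  0.0049]
```

View pics/v9.png

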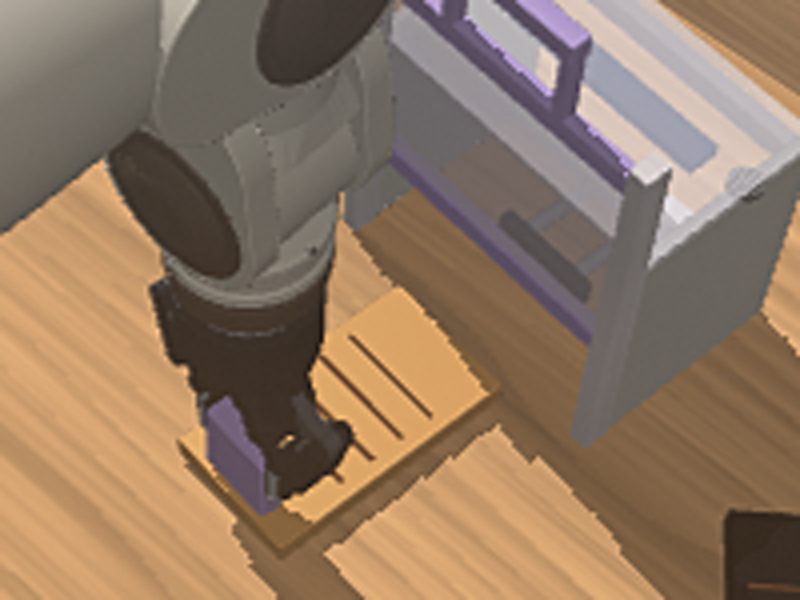

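```bash

python3 - <<'E'
from h import *
np.set_printoptions(precision=4,suppress=True)
x=[.7455,-.022,np.radians(-6.3)]
def C(p):
    d=np.array(p[:2])-x[:2];c,s=np.cos(x[2]),np.sin(x[2]);return np.array([c*d[0]+s*d[1],-s*d[0]+c*d[1]])
f=lambda u,v,z:C(onz('side',(260+u*.25,170+v*.25),z))
P=[f(402,290,.016),f(495,388,.016),f(280,545,.016),f(180,440,.016)]
print(*P)
print('pad top front edge',f(505,213,.023),f(588,287,.023),'guide feet front -y outer..',f(572,437,0),f(605,447,0), 'y+ ',f(345,225,0))
d=(P[0]+P[1]-P[2]-P[3])/2;print('yaw',np.degrees(np.arctan2(d[1],d[0])),'tip y',(P[0]+P[1])/2, np.linalg.norm(d))
im=cv2.imread('pics/scene9.png');cv2.imwrite('pics/v10.png',cv2.resize(im[190:340,200:400],(800,600),interpolation=cv2.INTER_CUBIC))
E
```

```text
[-0.0906  0.0333] [-0.0948 -0.0499] [-0.2521 -0.0479] [-0.2523  0.0378]
pad top front edge [-0.0109  0.0317] [-0.0102 -0.0373] guide feet front -y outer.. [-0.0759 -0.0953] [-0.0661 -0.1119] y+  [-0.0776  0.0975]
yaw -1.1845022094004762 tip y [-0.0927 -0.0083] 0.15957919211058463
```

View pics/v10.png

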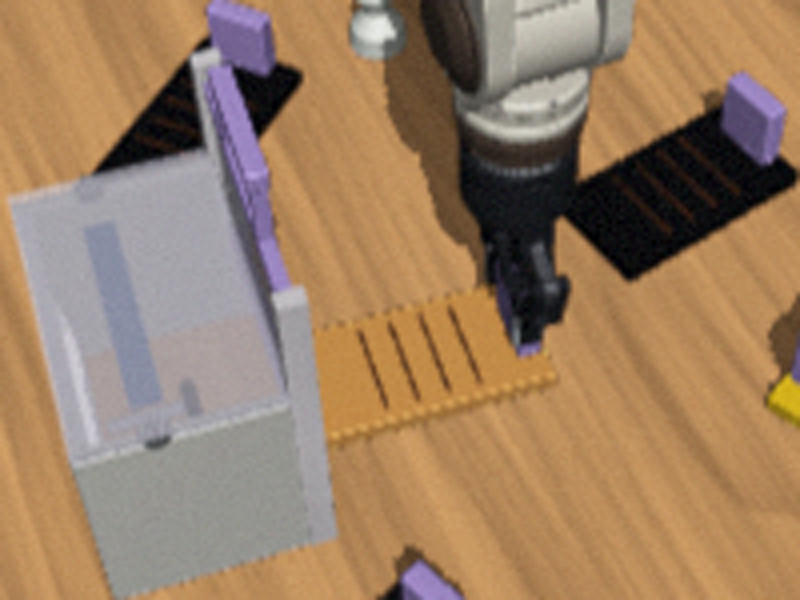

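Against the stop pad, the tip sits about 5 mm to the right and the shelf is about 1° off. I'll correct that and slide in.

```bash

python3 -m pendant '[[[0,0.6,0,0,0,-0.02,0],[-1.2,0,0,0,0,0,0],[-1.2,0,0,0,0,0,0],[-1.2,0,0,0,0,0,0],[-1,0,0,0,0,0,0]]]' 90
python3 - <<'E'
from h import *
x=[.7455,-.022,np.radians(-6.3)]
def C(p):
    d=np.array(p[:2])-x[:2];c,s=np.cos(x[2]),np.sin(x[2]);return np.array([c*d[0]+s*d[1],-s*d[0]+c*d[1]])
goto([.512,.004,.037],174)
print('tcp cab',C(bot.get_obs()['ee_pos']))
for c in('scene','side'):
    snap(c,c+'10.png')
    for t,z in(('shelf_tip',.008),('stop_face',.013)):
        for m in bot.mark_of(c,t):
            q=C(onz(c,m['uv'],z))
            if abs(q[1])<.06 and q[0]>-.3: print(c,t,np.round(m['uv'],1),round(m['confidence'],2),'cab',q)
E
```

```text
time: 17.87
ee_pos: [0.5542, 0.0068, 0.0376]
tcp_rot: [179.6, 0.5, 175.1]
wrist_force: [-0.6, -0.1, -4.1]
opening: 0.0489
t 17.87 pos [0.5542 0.0068 0.0376] rot [179.59   0.55 175.14] op 0.0489 F [-0.6 -0.1 -4.1]
tool shift cm [ 4.18 -0.64  0.01] rotvec [0.0073 0.0094 0.02  ]
tcp cab [-0.19329184  0.00766305]
side shelf_tip [383.1 243. ] 0.9 cab [-0.04710096  0.00209431]
```

```bash

python3 -m pendant '[[[0,-0.4,0,0,0,0.015,0],[0,0,0,0,0,0,0],[0,0,0,0,0,0,0]]]' 90
cat >> h.py <<'E'
xc=[.7455,-.022,np.radians(-6.3)]
def C(p):
    d=np.array(p[:2])-xc[:2];c,s=np.cos(xc[2]),np.sin(xc[2]);return np.array([c*d[0]+s*d[1],-s*d[0]+c*d[1]])
def st():
    o=bot.get_obs();print('t',round(o['time'],2),'tcp cab',np.round(C(o['ee_pos']),4),'z',round(o['ee_pos'][2],4),'rot',np.round(o['tcp_rot'],2),'F',np.round(o['wrist_force'],1),'op',round(o['opening'],4))
E
python3 - <<'E'
from h import *
st()
im=snap('side','side11.png')
for m in bot.mark_of('side','shelf_tip')[:2]: print(m['uv'],C(onz('side',m['uv'],.008)))
E
```

```text
time: 18.42
ee_pos: [0.5514, 0.0022, 0.0377]
tcp_rot: [179.6, 0.5, 174.1]
wrist_force: [-0.6, -0.2, -4.0]
opening: 0.0488
t 18.42 tcp cab [-0.1956  0.0028] z 0.0377 rot [179.59   0.49 174.15] F [-0.6 -0.2 -4. ] op 0.0488
[462.3, 301.3] [-0.01909314 -0.22176603]
[385.1, 244.2] [-0.04582592 -0.00336078]
```

```bash

python3 -m pendant '[[[-1,-0.1,0,0,0,0,0],[-0.8,0,0,0,0,0,0],[-0.3,0,0,0,0,0,0],[0,0,0,0,0,0,0]]]' 90
python3 -c "
from h import *
st()"
```

```text
time: 18.85
ee_pos: [0.5745, -0.0013, 0.038]
tcp_rot: [179.6, 0.5, 174.2]
wrist_force: [-0.6, -0.3, -4.6]
opening: 0.0485
t 18.85 tcp cab [-0.1723  0.0018] z 0.038 rot [179.59   0.53 174.15] F [-0.6 -0.3 -4.6] op 0.0485
```

```bash

for i in 1; do python3 -m pendant '[[[-0.4,0,0,0,0,0,0],[-0.3,0,0,0,0,0,0],[0,0,0,0,0,0,0]]]' 90; done
python3 -c "
from h import *
st()"
python3 -m pendant '[[[-0.4,0,0,0,0,0,0],[0,0,0,0,0,0,0]]]' 90
python3 -c "
from h import *
st()"
```

```text
time: 19.1
ee_pos: [0.5823, -0.0021, 0.0376]
tcp_rot: [179.6, 0.5, 174.2]
wrist_force: [-0.0, 0.1, -2.6]
opening: 0.0488
t 19.1 tcp cab [-0.1644  0.0019] z 0.0376 rot [179.59   0.47 174.15] F [-0.   0.1 -2.6] op 0.0488
time: 19.27
ee_pos: [0.5859, -0.0024, 0.0375]
tcp_rot: [179.6, 0.4, 174.1]
wrist_force: [-3.8, -0.2, -1.6]
opening: 0.0493
t 19.27 tcp cab [-0.1608  0.0019] z 0.0375 rot [179.59   0.37 174.15] F [-3.8 -0.2 -1.6] op 0.0493
```

```bash

python3 -m pendant '[[[-0.4,0,0,0,0,0,0],[0,0,0,0,0,0,0],[0,0,0,0,0,0,0]]]' 90
python3 -m pendant '[[[-0.3,0,0,0,0,0,0],[0,0,0,0,0,0,0],[0,0,0,0,0,0,0]]]' 90
python3 -c "
from h import *
st()"
```

```text
time: 19.52
ee_pos: [0.5881, -0.0026, 0.0377]
tcp_rot: [179.6, 0.1, 174.1]
wrist_force: [-4.0, 0.9, -0.6]
opening: 0.0488
time: 19.77
ee_pos: [0.5889, -0.0027, 0.0382]
tcp_rot: [179.6, -0.1, 174.1]
wrist_force: [-5.9, 0.6, 0.0]
opening: 0.0485
t 19.77 tcp cab [-0.1578  0.002 ] z 0.0382 rot [ 1.7961e+02 -9.0000e-02  1.7413e+02] F [-5.9  0.6  0. ] op 0.0485
```

```bash

python3 -m pendant '[[[-0.8,0,0.1,0,0.005,0,0],[0,0,0,0,0,0,0],[0,0,0,0,0,0,0]]]' 90
python3 -c "
from h import *
st()"
python3 -m pendant '[[[-0.8,0,0.1,0,0.005,0,0],[0,0,0,0,0,0,0],[0,0,0,0,0,0,0]]]' 90
python3 -c "
from h import *
st()"
```

```text
time: 20.02
ee_pos: [0.5937, -0.0031, 0.0389]
tcp_rot: [179.6, -0.7, 174.1]
wrist_force: [-8.0, 1.5, 2.4]
opening: 0.0487
t 20.02 tcp cab [-0.1529  0.0022] z 0.0389 rot [179.62  -0.69 174.12] F [-8.   1.5  2.4] op 0.0487
time: 20.27
ee_pos: [0.5967, -0.0032, 0.0397]
tcp_rot: [179.6, -1.5, 174.1]
wrist_force: [-11.9, 0.4, 4.2]
opening: 0.0486
t 20.27 tcp cab [-0.15    0.0023] z 0.0397 rot [179.62  -1.51 174.11] F [-11.9   0.4   4.2] op 0.0486
```

```bash

python3 -m pendant '[[[-0.2,0,0,0,-0.02,0,0],[-0.1,0,0,0,-0.015,0,0],[0,0,0,0,0,0,0],[0,0,0,0,0,0,0]]]' 90
python3 -c "
from h import *
st()"
python3 -m pendant '[[[0,0,0,0,0,0,0],[0,0,0,0,0,0,0],[0,0,0,0,0,0,0],[0,0,0,0,0,0,0],[0,0,0,0,0,0,0]]]' 90
python3 -c "
from h import *
st()
for c in('scene','side'):
    snap(c,c+'12.png')
    for t,z in(('shelf_tip',.008),('stop_face',.013)):
        for m in bot.mark_of(c,t):
            q=C(onz(c,m['uv'],z))
            if abs(q[1])<.06 and q[0]>-.3: print(c,t,np.round(m['uv'],1),round(m['confidence'],2),'cab',q)
"
```

```text
time: 20.6
ee_pos: [0.5913, -0.0027, 0.0377]
tcp_rot: [179.6, -0.4, 174.1]
wrist_force: [-6.6, 1.5, 1.2]
opening: 0.0486
t 20.6 tcp cab [-0.1554  0.0023] z 0.0377 rot [179.65  -0.44 174.1 ] F [-6.6  1.5  1.2] op 0.0486
time: 21.02
ee_pos: [0.5882, -0.0023, 0.0388]
tcp_rot: [179.7, -0.7, 174.1]
wrist_force: [-4.4, 0.2, -1.3]
opening: 0.0486
t 21.02 tcp cab [-0.1585  0.0023] z 0.0388 rot [179.67  -0.68 174.1 ] F [-4.4  0.2 -1.3] op 0.0486
side shelf_tip [396.3 235.9] 0.68 cab [-0.00948832 -0.00316975]
```

```bash

python3 -m pendant '[[[-0.5,0,0.05,0,-0.012,0,0],[-0.5,0,0.05,0,-0.012,0,0],[-0.4,0,0.05,0,-0.012,0,0]]]' 90
python3 -c "
from h import *
st()"
python3 -m pendant '[[[-0.4,0,0.05,0,-0.012,0,0],[-0.4,0,0.05,0,-0.012,0,0]]]' 90
python3 -c "
from h import *
st()"
```

```text
time: 21.57
ee_pos: [0.5959, -0.003, 0.0365]
tcp_rot: [179.7, 0.6, 174.1]
wrist_force: [-27.6, 3.9, 22.9]
opening: 0.0485
t 21.57 tcp cab [-0.1508  0.0025] z 0.0365 rot [179.66   0.64 174.08] F [-27.6   3.9  22.9] op 0.0485
time: 21.73
ee_pos: [0.5975, -0.0027, 0.0365]
tcp_rot: [179.6, 1.3, 174.1]
wrist_force: [-24.8, 3.0, 15.9]
opening: 0.0492
t 21.73 tcp cab [-0.1492  0.0029] z 0.0365 rot [179.64   1.34 174.14] F [-24.8   3.   15.9] op 0.0492
```

```bash

python3 -m pendant '[[[-0.2,0,-0.05,0,0,0,0],[-0.2,0,-0.05,0,0,0,0],[-0.2,0,0,0,0,0,0]]]' 90
python3 -c "
from h import *
st()"
python3 -m pendant '[[[-0.2,0,0,0,0,0,0],[-0.2,0,0,0,0,0,0],[-0.2,0,0,0,0,0,0]]]' 90
python3 -c "
from h import *
st()"
```

```text
time: 21.98
ee_pos: [0.596, -0.0026, 0.0364]
tcp_rot: [179.7, 0.5, 174.2]
wrist_force: [-14.3, 0.8, 8.7]
opening: 0.049
t 21.98 tcp cab [-0.1508  0.0029] z 0.0364 rot [179.65   0.52 174.18] F [-14.3   0.8   8.7] op 0.049
time: 22.23
ee_pos: [0.596, -0.0026, 0.037]
tcp_rot: [179.7, -0.1, 174.2]
wrist_force: [-16.3, 1.1, 7.7]
opening: 0.0485
t 22.23 tcp cab [-0.1508  0.0029] z 0.037 rot [ 1.7966e+02 -1.5000e-01  1.7421e+02] F [-16.3   1.1   7.7] op 0.0485
```

```bash

python3 -m pendant '[[[-0.2,0,0,0,-0.006,0,0],[-0.2,0,0,0,-0.006,0,0],[-0.2,0,0,0,-0.005,0,0],[-0.2,0,0,0,-0.005,0,0],[-0.2,0,0,0,-0.004,0,0]]]' 90
python3 -c "
from h import *
st()
for i in range(10):
    bot.camera('side')
    if i%3==0: st()
st()"
```

```text
time: 22.65
ee_pos: [0.5962, -0.0026, 0.0371]
tcp_rot: [179.7, 0.3, 174.2]
wrist_force: [-15.2, 0.7, 4.0]
opening: 0.0485
t 22.65 tcp cab [-0.1506  0.0029] z 0.0371 rot [179.67   0.26 174.21] F [-15.2   0.7   4. ] op 0.0485
t 22.7 tcp cab [-0.1506  0.0029] z 0.037 rot [179.67   0.25 174.21] F [-14.4   0.9   4.7] op 0.0486
t 22.85 tcp cab [-0.1505  0.0029] z 0.0371 rot [179.67   0.26 174.21] F [-14.3   1.3   3.7] op 0.0486
t 23.0 tcp cab [-0.1505  0.0029] z 0.0371 rot [179.67   0.25 174.21] F [-15.1   1.4   3.2] op 0.0488
t 23.15 tcp cab [-0.1506  0.0029] z 0.0371 rot [179.67   0.25 174.21] F [-14.6   2.1   4.1] op 0.0487
t 23.15 tcp cab [-0.1506  0.0029] z 0.0371 rot [179.67   0.25 174.21] F [-14.6   2.1   4.1] op 0.0487
```

```bash
python3 - <<'E'
from h import *
for i in range(60): bot.camera('side')
st()
for c in('scene','side'):
    snap(c,c+'13.png')
    for t,z in(('shelf_tip',.008),('shelf_grip',.046)):
        for m in bot.mark_of(c,t):
            q=C(onz(c,m['uv'],z))
            if abs(q[1])<.06 and q[0]>-.3: print(c,t,np.round(m['uv'],1),round(m['confidence'],2),'cab',q)
h=cv2.cvtColor(cv2.imread('pics/side13.png'),cv2.COLOR_BGR2HSV).astype(int)
m=(h[...,0]>122)&(h[...,0]<140)&(h[...,1]>55)
for c in(374,390,398):print(c,np.flatnonzero(m[140:275,c])+140)
a=cv2.resize(cv2.imread('pics/scene13.png')[190:340,195:345],(400,400));b=cv2.resize(cv2.imread('pics/side13.png')[140:300,300:460],(400,400))
cv2.imwrite('pics/fin.png',cv2.resize(np.hstack([a,b]),(800,400)))
E
```

```text
t 26.15 tcp cab [-0.1505  0.0029] z 0.0371 rot [179.67   0.25 174.21] F [-14.6   1.6   4.4] op 0.0488
scene shelf_grip [300.2 276.9] 0.79 cab [-0.15354091  0.00848113]
side shelf_tip [397.4 233.8] 0.61 cab [-0.00332482 -0.00049316]
side shelf_grip [349.2 257.1] 0.58 cab [-0.15052352  0.0064587 ]
374 [222 225]
390 [187 188 190 237 240]
398 [171 172 173 174 175 176 177 178 193 202 244 247 248]
```

```bash
python3 -c "
from h import *
print(bot.job_done());st()"
```

```text
the job is handed in; nothing more can be done
None
the job is handed in; nothing more can be done
```

The sash is fully up and the shelf is in against the stop. I handed in the job at about 26 s with the gripper still holding and pushing the shelf. No verdict was reported.

- **Sash:** My first lift, gripping the lift bar from above, slipped partway. I then pushed the bar up from underneath with the fingers shut, until about 30 N moved it no further, so I take it to be on its upper stop. At the end its bar was on the same image rows as when I pushed it against that stop. A rougher reading of the side picture, scaled from the calibration, gave a height of only about 65 mm, so the two estimates disagree. Both are above the 60 mm needed.
- **Shelf position:** The last network reading from the side camera put the tip at x = -3 mm and y = -0.5 mm in the cabinet's frame, which is about 12 mm into the stop. The shelf is about 1° off square and within about 1° of flat, judged from the tool's angle.
- **Push:** I held it still for about 3.5 s before handing in. From the 1 N per mm spring, I estimate 11 to 12 N on the stop. The wrist sensor read about 14.6 N, which includes the shelf's friction on the dresser. It briefly read 27.6 N while I was also pressing the shelf down, when the stop was only pushed in about 11 mm.
- **Checks that failed:** The scene camera found no tip in its last picture, and I couldn't view a final close-up because the picture limit was reached. I made no contact with the tray, pacifier, travel case or egg cup that I know of, but I did not measure them again at the end.

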